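# Change the microtome's feed in its H-gate and bolt the lever in

### The job

The microtome's feed lever was left somewhere in the left (trimming) lane of its H-shaped gate: change it over to sectioning. With the fingertips push the lever into line with the cross lane, across, and fully home at the far end of the right lane, then push the slide bolt left as far as it goes, so that the lever is locked in. Push gently, grip and lift nothing, and leave the handwheel and everything else on the bench as they are.

Things in the scene. Friction and masses are not known exactly. Their poses are not given: they have to be found in the camera images.
- microtome: Bench microtome, fixed: white housing 163 x 180 mm, top at 97 mm; knife holder (to 80 mm high) and specimen head on its front, the side nearest the robot; handwheel on its right flank. Origin on the worktop straight below the centre of the H-gate. x points to the far side, away from the operator, y to the operator's left, z up; turned at most 0.35 rad. All offsets are in this frame.
- gate (a point): Centre of the H cut in the steel gate plate (72 x 74 mm), on its upper face, 105 mm above the worktop. Two lanes along x, 14 mm wide and 54 mm long, centred 18 mm left (y +18) and right (y -18) of this point, are joined by one cross lane along y at x = 0, 18 mm wide. The lever's shank is 10 mm thick.
- lever_knob (a point): Centre of the black ball knob, 30 mm across, of the feed lever; z 145 to 157 mm, about 45 mm above the plate. The lever tilts about lever_pivot. In a lane the knob is about 32 mm left or right of the gate's centre, at a lane's end 38 mm from it along x. No spring: friction (about 2 N at the knob) keeps it where it is left. It can be pushed from any side.
- lever_pivot (a point): Fixed point inside the housing, 63 mm straight below the gate's centre (z = 42 mm), about which the lever tilts; the knob's centre is 115 mm from it. From here the knob's centre is at x = 115 sin(lever_along), y = -115 sin(lever_side) cos(lever_along), z = 115 cos(lever_side) cos(lever_along) mm.
- lever_along (a joint): Tilt of the lever along the lanes, rad: 0 in the cross lane, +0.337 fully home at the far ends (knob at +x), -0.337 at the near ends. The lever can cross only within about 0.065 of 0; the corners are rounded.
- lever_side (a joint): Sideways tilt of the lever, rad: about -0.29 (-0.26 to -0.314) in the left lane, about +0.29 (0.26 to 0.314) in the right lane (knob at -y).
- bolt_knob (a point): Middle of the black upright thumb knob, 13 mm across, of the steel slide bolt on the housing top right of the gate. The thumb knob spans z = 115 to 138 mm, this point is at 128 mm, at x = 8 mm and y = -72 mm (open) to -52 mm (shut). Bar, rails and staple beneath are no higher than 114 mm.
- bolt (a joint): Travel of the slide bolt, m: 0 open, 0.020 fully shut. It slides along +y (to the left), friction about 1.5 N, no spring. Shut, its bar lies across the right lane at x = 8 mm, just behind the lever's shank, and keeps the lever home; shut too early it is in the lever's way.
- handwheel (a joint): Angle of the grey handwheel, rad, 0 at the start: 100 mm across, axis along y at x = 10, z = 58 mm, on the right flank; with its crank it spans y = -112 to -162 mm, up to z = 108 mm. Turns if knocked.
- dropper_eosin: Bystander: amber dropper bottle, 33 mm across, 100 mm tall, left of the microtome. Origin under its middle.
- petri_1: Bystander: covered petri dish, 61 mm across, 15 mm high, near the microtome's front left corner. Origin under its middle.
- tweezers: Bystander: steel tweezers, 120 mm long, 14 mm wide, 9 mm high, lying left of the microtome. Origin under its middle.
- cover_glass_box: Bystander: small clear box, 32x30x12 mm, near the microtome's front right corner. Origin under its middle.
- specimen_jar: Bystander: white screw-lid jar, 56 mm across, 72 mm tall, at the back right. Origin under its middle.
- onion: Bystander: brown onion, 60 mm across, 71 mm tall, at the back right. Origin under its middle.
- lab_timer: Bystander: count-down timer, 55x66x34 mm, on the right. Origin under its middle.
- folding_loupe: Bystander: folded pocket magnifier, 30x43x15 mm, on the left. Origin under its middle.

How it is judged:
On the way, in this order (a step that is already met when the one before it is completed fails the run):
1. the lever stands fully home at the far end of the right lane while the bolt is still open (value of joint lever_along above 0.285 rad and value of joint lever_side above 0.24 rad and value of joint bolt below 0.01 m), for 0.2 s.
2. the bolt is pushed shut behind it (value of joint lever_along above 0.285 rad and value of joint lever_side above 0.24 rad and value of joint bolt above 0.017 m), for 0.2 s.
At the end, for the whole second after the job is handed in: The lever stands in the right lane (side tilt above 0.24 rad) fully home at its far end (along tilt above 0.285 of 0.337 rad), the slide bolt is shut (above 17 of 20 mm), both at rest; the handwheel is within 0.15 rad and every bystander within 30 mm of where it was (all of step 2 and value of joint handwheel between -0.15 and 0.15 rad and velocity of joint lever_along between -0.05 and 0.05 rad/s and velocity of joint lever_side between -0.05 and 0.05 rad/s and velocity of joint bolt between -0.01 and 0.01 m/s and distance of each of dropper_eosin, petri_1, tweezers, cover_glass_box, specimen_jar, onion, lab_timer, folding_loupe from where it was at the start of the episode below 0.03 m); the robot touches nothing.
It fails at once if the lever or the bolt is gripped or forced (fingers press on it with more than 35 N) (contact force between the fingers and lever_along above 35 N or contact force between the fingers and bolt above 35 N).
It fails at once if the handwheel is turned (value of joint handwheel above 0.15 rad or value of joint handwheel below -0.15 rad).
It fails at once if a bystander is pushed away, lifted or knocked over (distance of any of dropper_eosin, petri_1, tweezers, cover_glass_box, specimen_jar, onion, lab_timer, folding_loupe from where it was at the start of the episode above 0.03 m).
It also fails if it takes over 64 s, if anything falls off the work surface, if the arm or the gripper's body presses on something with over 40 N, if the wrist force passes 120 N, or if a joint passes its speed limit or range.

### The arm

A 6-joint arm with a two-finger parallel gripper is mounted at the origin on a cart in front of the work surface, level with it; the furniture and walls round the work are solid. World frame = base frame: x ahead of the robot, y to its left, z up, the work surface at z = 0. Lengths are in m, angles in rad, forces in N, time in s.
With the tool pointing down it reaches from about 0.25 to 0.725 m from the base axis. Payload 4 kg.
Tool frame: the origin (TCP) lies midway between the tips of the shut fingers; the grasp point (between the pads) lies 19 mm behind it; z points along the fingers, x is the direction in which the jaws open and shut, and the axes are right-handed (so a half turn about z gives the same grasp; the last joint's range is limited). The gripper opens to 85 mm and grips with 20 to 120 N. Pads are 22 mm wide; open, the fingers measure 114 mm over their backs; the gripper's body (76 mm by 85 mm) begins 54 mm behind the grasp point. The pads swing forward as they close: fully open they stand 13 mm farther back than shut.
Start: joints at [-1.105, 0.241, 0.005, 1.335, 0, 1.571], TCP at [0.225, -0.447, 0.231] pointing down, gripper open.
Joint ranges: [-2.72, 2.72], [-1.05, 1.87], [-1.09, 1.28], [-1.99, 2.15], [-1.42, 1.44], [-3.14, 3.14]. Speed limits (rad/s): [2.79, 2.79, 3.14, 3.14, 3.14, 3.14].

### API

Orientations are given as a unit quaternion [x, y, z, w].
In Python, from workcell import bot, vision, ticket gives the robot as it stands.
- The arm moves only by the tool play_rows, never from a script. Its argument "deltas" is one flat list of numbers, 5 for each row, row after row: the opening, from 0 (shut) to 1 (fully open), then the shift along the tool's x, y, z in units of 60 mm (1.0 is 60 mm), then the turn about the tool's z in degrees. A call has 1 to 12 rows; each row shifts and turns the pose as measured when the row begins, along the tool's axes as they then stand; what a row does not reach is not made up. A row lasts 1/8 s, in which the tool goes at most 62.5 mm and 10.7 degrees, less where a joint would pass 70% of its speed; a pose out of reach is approached as far as the arm can. A call is refused whole if a number of a shift passes 1 or a number of a turn 10.7, either way. A call with a gripper value outside its range is refused whole. The fingers move at their own pace and stop on an object; the grip force is fixed at half the most. Time passes only in rows, so rows that do not move let the fingers close. It gives the time, the measured TCP pose, the force and the opening at its end, in the units of the state.
- bot.get_obs(): the state, without advancing time (a new reading comes with each control period).
- vision.camera(name): name is "side" or "top" or "wrist"; returns a dict with "color" (400x640x3 uint8, blue, green, red), "intrinsics" (3x3 intrinsics, pixels), "k1" (the pictures are not rectified: a ray, as slopes to the right and down, at radius r is drawn at 1 + k1 r^2 times it, then the intrinsics apply), "rvec" (rotation vector, rad) and "tvec" (3), from world to camera coordinates, as OpenCV has them. Camera axes: x right, y down, z forward; pixel columns grow to the right and rows downward; lengths in m; the calibration is good to about 2 mm. A picture is of the moment at which its call begins. There is no depth.
- ticket.job_done(): hands the job in, once; it reports no verdict.
The state is a dict: "clock": time; "joint_pos": joint angles; "joint_vel": joint speeds; "tau": joint torques, N m; "eef_pos": TCP position; "tool_rot": TCP orientation; "ft_force": force on the tool from outside, world axes, zero at the start; "ft_torque": the same for the moment, N m; "grip_width": finger opening in m.
Only numpy, scipy, OpenCV 4.12 (cv2) and the standard library are available. Lean on these libraries where they do the work, as an engineer would, in place of code of your own. Each camera call takes 0.05 s, during which the arm holds its last target. There are 200 camera calls.

## Working session

There is one attempt and no reset: what is moved stays moved. The work goes in short steps, Python scripts to look and compute and a tool call to move; the robot and the scene stay as the last step left them, time stands still between calls to the robot, and variables do not carry over. Pictures are saved under pics/ and viewed, about 8 in all and at most 12, crops included, and the job is handed in when it is done.

Besides the shell and the picture viewer there is one more tool, called after ">>>" as name(argument=value, ...) on one line, values as JSON. play_rows: Moves the arm, as the interface text tells. Its arguments: {"type":"object","properties":{"deltas":{"type":"array"}},"required":["deltas"]}

```bash
mkdir -p pics; cat > h.py <<'E'
import numpy as np, cv2
from workcell import bot, vision, ticket
def snap(n,f=None):
    c=vision.camera(n)
    if f: cv2.imwrite('pics/'+f,c['color'])
    return c
def ray(c,u,v):
    K=np.array(c['intrinsics']);x=np.array([(u-K[0,2])/K[0,0],(v-K[1,2])/K[1,1]]);y=x.copy()
    for _ in range(30): y=x/(1+c['k1']*(y@y))
    R=cv2.Rodrigues(np.array(c['rvec'],float))[0];t=np.array(c['tvec'],float).ravel()
    d=R.T@np.array([y[0],y[1],1]);return -R.T@t,d
def onz(c,u,v,z):
    o,d=ray(c,u,v);return o+d*(z-o[2])/d[2]
def proj(c,P):
    R=cv2.Rodrigues(np.array(c['rvec'],float))[0];q=R@np.array(P,float)+np.array(c['tvec'],float).ravel()
    s=q[:2]/q[2];s=s*(1+c['k1']*(s@s));K=np.array(c['intrinsics']);return np.array([K[0,0]*s[0]+K[0,2],K[1,1]*s[1]+K[1,2]])
E
python3 - <<'E'
from h import *
for n in('top','side'):
    c=snap(n,n+'0.png');print(n,c['intrinsics'],c['k1'],ray(c,320,200))
print(bot.get_obs())
E
```

```text
top [[467.09762235   0.         315.70512081]
 [  0.         467.09762235 194.02812007]
 [  0.           0.           1.        ]] 0.006461271788961726 (array([ 0.301862  , -0.01986387,  1.54061515]), array([ 0.14600562, -0.03067507, -0.98893347]))
side [[503.11931471   0.         309.67208442]
 [  0.         503.11931471 202.92901946]
 [  0.           0.           1.        ]] -0.07407997560498789 (array([-0.05358407, -1.51808546,  0.7625546 ]), array([ 0.35914535,  0.85827493, -0.36719761]))
{'clock': 0.1, 'joint_pos': array([-1.10499082e+00,  2.41324800e-01,  3.82534135e-03,  1.33521125e+00,
       -1.43665509e-05,  1.57081208e+00]), 'joint_vel': array([ 0.00016387, -0.00241436,  0.00304783,  0.00136286,  0.00053596,
       -0.0001609 ]), 'tau': array([ 5.38615750e-04, -3.73138404e+01,  2.53010184e+01,  1.08302161e-02,
       -7.91237267e-05,  1.21291512e-05]), 'eef_pos': array([ 0.22430395, -0.44620788,  0.23049558]), 'tool_rot': array([ 8.51213031e-01, -5.24819454e-01, -8.18549385e-04, -4.96223962e-04]), 'ft_force': array([-0.60550218,  0.28968105,  0.07496311]), 'ft_torque': array([ 0.00309527, -0.0983703 ,  0.00952888]), 'grip_width': 0.08542380677960001}
```

View pics/top0.png

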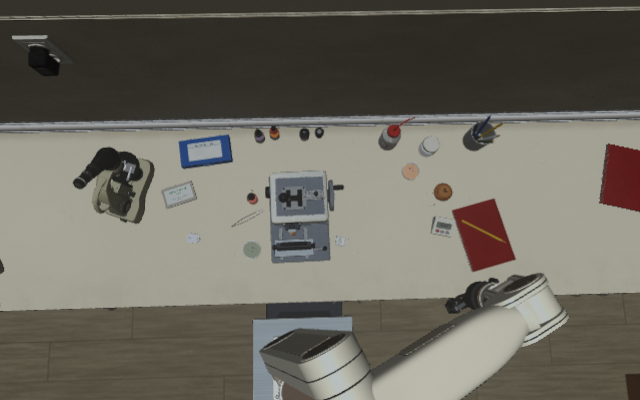

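View pics/side0.png

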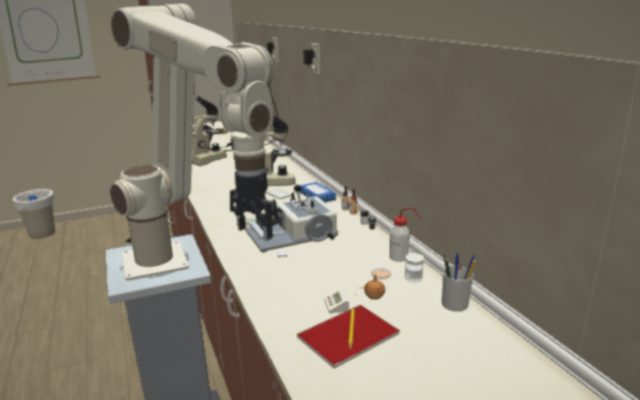

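Top view: microtome housing around pixel (298,196), gate plate (298,197), handwheel at (333,195), bolt near (318,197). Side view: the microtome at (305,215), partly hidden by the arm.

```bash
python3 - <<'E'
from h import *
im=cv2.imread('pics/top0.png')[160:275,230:360]
cv2.imwrite('pics/topz.png',cv2.resize(im,None,fx=5.2,fy=5.2,interpolation=cv2.INTER_CUBIC))
c=snap('top')
for (u,v) in((271,174),(326,172),(327,221),(272,223)): print(onz(c,u,v,.097))
print(onz(c,298,197,.105))
E
```

```text
[0.6013272  0.08728759 0.097     ]
[ 0.60385351 -0.0860584   0.097     ]
[ 0.44862803 -0.08454073  0.097     ]
[0.44658471 0.08590426 0.097     ]
[0.52485425 0.0037331  0.105     ]
```

View pics/topz.png

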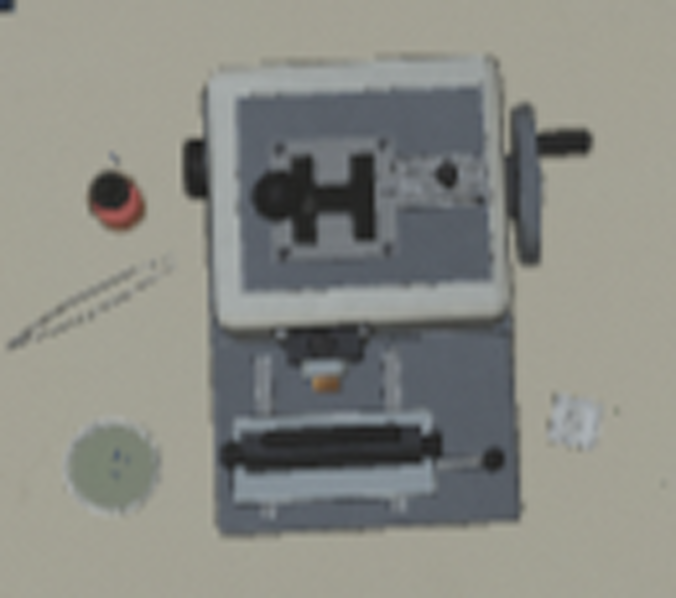

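Zoomed crop: gate centre at about (333,198) in the crop, knob at (275,194), so the lever is in the left lane close to the cross lane. The bolt knob is at (447,178). Yaw is about +0.055. Next I go above it and look with the wrist camera.

>>> play_rows(deltas=[0,0,0,-0.8,-10.7,0,0,0,-0.5,-10.7,0,0,0,0,-10.7,0,0,0,0,-10.7,0,0,0,0,-10.7,0,0,0,0,-10.7,0,0,0,0,-2.2,0,0,0,0,0])

```text
clock: 1.15
eef_pos: [0.2234, -0.4444, 0.3074]
tool_rot: [0.999, 0.033, -0.002, -0.005]
ft_force: [-0.0, -0.2, -0.3]
grip_width: 0.0001
```

```bash
cat >> h.py <<'E'
from scipy.spatial.transform import Rotation as Ro
def go(P):
    s=bot.get_obs();R=Ro.from_quat(s['tool_rot']).as_matrix();p=s['eef_pos']
    print('clk',round(s['clock'],2),'tcp',p.round(4),'xang',np.degrees(np.arctan2(R[1,0],R[0,0])).round(2),'F',s['ft_force'].round(1),'units',(R.T@(np.array(P)-p)/.06).round(3))
E
python3 - <<'E'
from h import *
go([.43,0,.3])
c=vision.camera('top');
f=lambda u,v,z:onz(c,230+u/5.2,160+v/5.2,z).round(4)
print('gate',f(333,198,.105),'knob',f(275,194,.152),'bolt',f(447,175,.136))
E
```

```text
clk 1.15 tcp [ 0.2234 -0.4444  0.3074] xang 3.74 F [-0.  -0.2 -0.3] units [ 3.919 -7.165  0.176]
gate [0.5218 0.0161 0.105 ] knob [0.5177 0.0484 0.152 ] bolt [ 0.5291 -0.0517  0.136 ]
```

>>> play_rows(deltas=[0,0.4,-0.9,0,0,0,0.4,-0.9,0,0,0,0.4,-0.9,0,0,0,0.4,-0.9,0,0,0,0.4,-0.9,0,0,0,0.4,-0.9,0,0,0,0.4,-0.9,0,0,0,0.4,-0.9,0,0,0,0.4,-0.5,0,0,0,0.3,0,0,0,0,0,0,0,0])

```text
clock: 2.58
eef_pos: [0.435, 0.045, 0.3099]
tool_rot: [1.0, 0.028, -0.0, -0.005]
ft_force: [0.3, 0.3, 0.7]
grip_width: -0.0001
```

```bash
python3 - <<'E'
from h import *
go([.43,0,.3])
c=snap('wrist','w1.png');print(proj(c,[.522,.016,.105]))
E
```

```text
clk 2.58 tcp [0.435  0.045  0.3099] xang 3.15 F [0.3 0.3 0.7] units [-0.125  0.745  0.158]
[388.4007115  204.41990131]
```

View pics/w1.png

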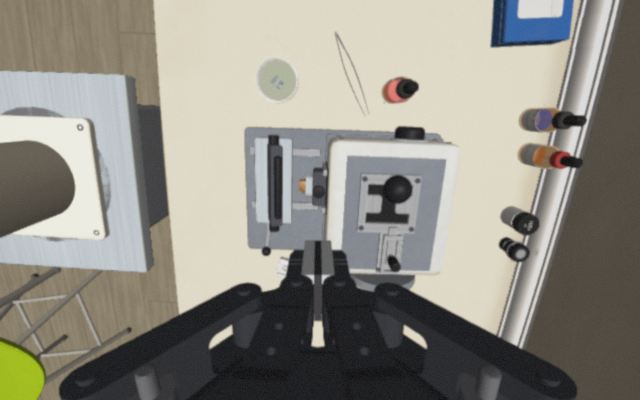

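Wrist view: right is world +x and up is +y. Knob at (398,190), gate centre near (388,204), bolt knob near (394,263). I zoom in to refine these.

```bash
python3 - <<'E'
from h import *
im=cv2.imread('pics/w1.png')[125:285,320:470]
cv2.imwrite('pics/w1z.png',cv2.resize(im,None,fx=3.7,fy=3.7,interpolation=cv2.INTER_CUBIC))
E
```

```text
(no output)
```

View pics/w1z.png

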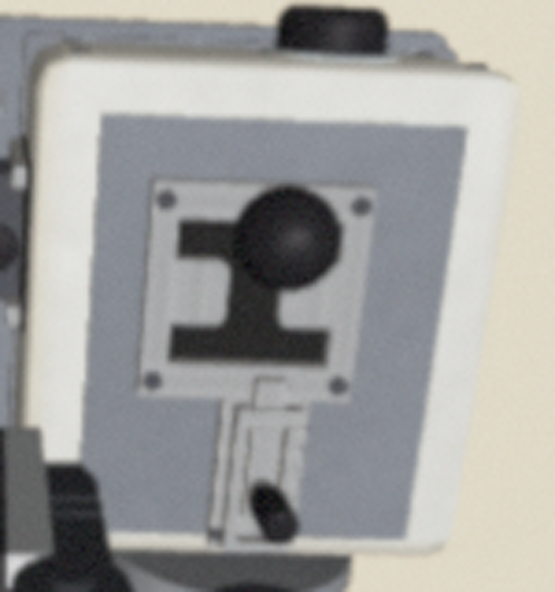

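```bash
python3 - <<'E'
from h import *
c=snap('wrist')
f=lambda u,v,z:onz(c,320+(u+.5)/3.7-.5,125+(v+.5)/3.7-.5,z)
s=[f(*q,.105) for q in((166,200),(361,206),(338,386),(152,381))]
p=[f(*q,.105) for q in((153,179),(378,186),(351,403),(136,395))]
for q in(s,p):
    a=(q[1]-q[0]+q[2]-q[3]);b=q[0]-q[3]+q[1]-q[2]
    print('ctr',np.mean(q,0).round(4),'yaw',np.arctan2(a[1],a[0]),np.arctan2(-b[0],b[1]),np.linalg.norm(a)/2,np.linalg.norm(b)/2)
g=np.mean(s,0);yaw=np.arctan2(a[1],a[0])
M=lambda P:(np.array([[np.cos(yaw),np.sin(yaw)],[-np.sin(yaw),np.cos(yaw)]])@(P-g)[:2]).round(4)
print('H',M(f(255,291,.105)));k=f(287,237,.152);print('knob',k.round(4),M(k));b=f(265,497,.138);print('bolt top',b.round(4),M(b))
E
```

```text
ctr [0.5212 0.0157 0.105 ] yaw 0.024590753425326534 0.021318849908490548 0.06326692192203806 0.06225651711027792
ctr [0.5213 0.0162 0.105 ] yaw 0.01894905615026788 0.02228827675536784 0.07308278531947533 0.07460721985935229
H [0.0001 0.0015]
knob [0.5161 0.0467 0.152 ] [-0.0046  0.0311]
bolt top [ 0.524  -0.0409  0.138 ] [ 0.0017 -0.0566]
```

```bash
cat >> h.py <<'E'
G=np.array([.5212,.016]);YAW=.022
def W(x,y,z): return np.array([G[0]+x*np.cos(YAW)-y*np.sin(YAW),G[1]+x*np.sin(YAW)+y*np.cos(YAW),z])
E
python3 - <<'E'
from h import *
c=snap('wrist');print('cam',ray(c,320,200)[0])
for z in(.115,.138): print((proj(c,W(.008,-.072,z))-[320,125])*3.7)
go(W(-.003,.075,.2))
E
```

```text
cam [0.42932479 0.11524672 0.45400167]
[263.37778471 503.3046561 ]
[280.16170135 536.95627572]
clk 2.73 tcp [0.4338 0.044  0.3103] xang 3.06 F [-0.6 -0.4  0. ] units [ 1.419 -0.69   1.846]
```

The bolt knob prediction matches the picture to within a few pixels, so the frame is good. I go down to the left of the knob.

>>> play_rows(deltas=[0,0.35,-0.2,0.3,0,0,0.35,-0.2,0.3,0,0,0.35,-0.2,0.3,0,0,0.3,-0.1,0.3,0,0,0.1,0,0.3,0,0,0,0,0.3,0,0,0,0,0,0])

```text
clock: 3.6
eef_pos: [0.5175, 0.0863, 0.203]
tool_rot: [1.0, 0.02, 0.001, -0.005]
ft_force: [0.2, 0.1, 0.2]
grip_width: -0.0002
```

```bash
python3 - <<'E'
from h import *
go(W(-.003,.070,.148))
E
```

```text
clk 3.6 tcp [0.5175 0.0863 0.203 ] xang 2.33 F [0.2 0.1 0.2] units [-0.017  0.015  0.917]
```

>>> play_rows(deltas=[0,0,0,0.3,0,0,0,0,0.3,0,0,0,0,0.3,0,0,0,0,0,0,0,0,0.05,0,0,0,0,0.1,0,0,0,0,0.1,0,0])

```text
clock: 4.47
eef_pos: [0.5209, 0.0692, 0.1568]
tool_rot: [1.0, 0.018, 0.008, -0.006]
ft_force: [-1.1, 2.3, 2.6]
grip_width: 0.0004
```

>>> play_rows(deltas=[0,0,0.08,0,0,0,0,0.08,0,0])

```text
clock: 4.72
eef_pos: [0.5222, 0.0608, 0.1592]
tool_rot: [1.0, 0.018, 0.009, -0.009]
ft_force: [-1.6, 3.4, 6.9]
grip_width: 0.0003
```

>>> play_rows(deltas=[0,0,0.08,0,0,0,0,0.08,0,0])

```text
clock: 4.97
eef_pos: [0.5233, 0.0522, 0.1616]
tool_rot: [1.0, 0.019, 0.011, -0.01]
ft_force: [-1.7, 3.3, 5.0]
grip_width: -0.0
```

>>> play_rows(deltas=[0,0,-0.2,0,0,0,-0.05,-0.2,0,0,0,-0.05,0,0.15,0,0,0,0,0.15,0,0,0,0,0,0])

```text
clock: 5.6
eef_pos: [0.5156, 0.077, 0.1417]
tool_rot: [1.0, 0.019, 0.01, -0.009]
ft_force: [0.6, 0.4, 0.2]
grip_width: -0.0001
```

```bash
python3 - <<'E'
from h import *
go(W(-.002,.060,.145))
c=snap('wrist')
im=c['color'][125:285,240:470]
cv2.imwrite('pics/w2z.png',cv2.resize(im,None,fx=3.2,fy=3.2,interpolation=cv2.INTER_CUBIC))
for P in((.0,.031,.152),(0,0,.157),(0,0,.105),(0,-.033,.152)): print(P,(proj(c,W(*P))-[240,125])*3.2)
E
```

```text
clk 5.6 tcp [0.5156 0.077  0.1417] xang 2.14 F [0.6 0.4 0.2] units [ 0.039  0.018 -0.055]
(0.0, 0.031, 0.152) [278.95644878 610.85777215]
(0, 0, 0.157) [275.91718715 785.27259529]
(0, 0, 0.105) [264.80964502 595.11174387]
(0, -0.033, 0.152) [270.36118539 904.64561991]
```

View pics/w2z.png

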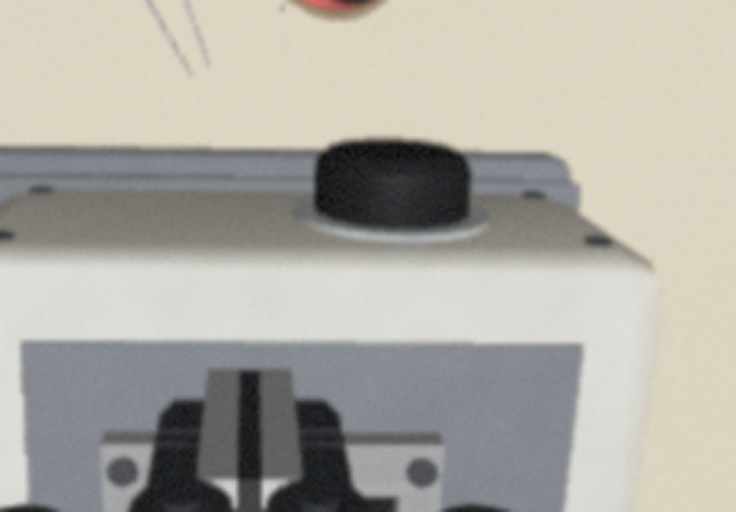

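The view only shows the shut fingertips at (250,420), hiding the knob. I carry on pushing lower down, and watch the force.

>>> play_rows(deltas=[0,0.03,0.1,0,0,0,0,0.1,0,0,0,0,0.08,0.01,0,0,0,0.08,0.01,0])

```text
clock: 6.15
eef_pos: [0.5194, 0.0538, 0.141]
tool_rot: [1.0, 0.018, 0.011, -0.01]
ft_force: [-0.2, 2.9, 1.0]
grip_width: -0.0002
```

>>> play_rows(deltas=[0,0,0.08,0.02,0,0,0,0.08,0.02,0])

```text
clock: 6.4
eef_pos: [0.5202, 0.0444, 0.1389]
tool_rot: [1.0, 0.019, 0.012, -0.011]
ft_force: [-0.4, 2.0, 0.8]
grip_width: -0.0002
```

>>> play_rows(deltas=[0,0,0.08,0.02,0,0,0,0.08,0.02,0])

```text
clock: 6.65
eef_pos: [0.5207, 0.0345, 0.1363]
tool_rot: [1.0, 0.019, 0.012, -0.011]
ft_force: [0.7, 1.7, 1.4]
grip_width: -0.0005
```

Steady 2 N: the lever is crossing. I keep going.

>>> play_rows(deltas=[0,0,0.08,0,0,0,0,0.08,0,0])

```text
clock: 6.9
eef_pos: [0.5209, 0.0242, 0.1359]
tool_rot: [1.0, 0.019, 0.012, -0.011]
ft_force: [-0.7, 1.8, 1.8]
grip_width: -0.0003
```

>>> play_rows(deltas=[0,0,0.07,0,0,0,0,0.06,0,0])

```text
clock: 7.15
eef_pos: [0.521, 0.0157, 0.1354]
tool_rot: [1.0, 0.019, 0.011, -0.011]
ft_force: [-0.5, 2.4, -1.1]
grip_width: -0.0
```

>>> play_rows(deltas=[0,0,0.06,0,0])

```text
clock: 7.28
eef_pos: [0.521, 0.0118, 0.135]
tool_rot: [1.0, 0.019, 0.011, -0.011]
ft_force: [-0.9, 1.6, -0.8]
grip_width: -0.0003
```

>>> play_rows(deltas=[0,0,0.05,0,0])

```text
clock: 7.4
eef_pos: [0.521, 0.0087, 0.1347]
tool_rot: [1.0, 0.019, 0.011, -0.011]
ft_force: [0.7, 2.1, -1.7]
grip_width: -0.0001
```

>>> play_rows(deltas=[0,0,0.04,0,0])

```text
clock: 7.52
eef_pos: [0.521, 0.0062, 0.1344]
tool_rot: [1.0, 0.019, 0.011, -0.011]
ft_force: [-0.1, 2.7, -3.1]
grip_width: 0.0001
```

>>> play_rows(deltas=[0,0,0.04,0,0])

```text
clock: 7.65
eef_pos: [0.521, 0.0046, 0.1341]
tool_rot: [1.0, 0.019, 0.011, -0.012]
ft_force: [0.5, 6.1, -2.2]
grip_width: 0.0001
```

>>> play_rows(deltas=[0,0,0.03,0,0])

```text
clock: 7.78
eef_pos: [0.521, 0.0042, 0.134]
tool_rot: [1.0, 0.019, 0.01, -0.014]
ft_force: [-0.0, 7.6, -1.1]
grip_width: 0.0004
```

Contact with the right lane's outer wall (force rises to 7 N). I back off, go round to the near side, and look.

>>> play_rows(deltas=[0,0,-0.3,0,0,0,-0.3,-0.3,0,0,0,-0.4,-0.1,-0.05,0,0,-0.4,0.1,-0.05,0,0,-0.1,0.4,0,0,0,0,0.4,0,0,0,0,0.2,0,0,0,0,0,0,0])

```text
clock: 8.78
eef_pos: [0.4488, -0.022, 0.1402]
tool_rot: [1.0, 0.021, 0.013, -0.009]
ft_force: [-0.2, 0.2, -0.7]
grip_width: 0.0001
```

```bash
python3 - <<'E'
from h import *
go(W(-.045,-.032,.140))
c=snap('wrist','w3.png')
for P in((.0,-.033,.152),(0,0,.105)): print(P,proj(c,W(*P)))
E
```

```text
clk 8.78 tcp [ 0.4488 -0.022   0.1402] xang 2.36 F [-0.2  0.2 -0.7] units [ 0.471 -0.063  0.016]
(0.0, -0.033, 0.152) [466.63456472 259.63350634]
(0, 0, 0.105) [436.83868824 176.53489885]
```

View pics/w3.png

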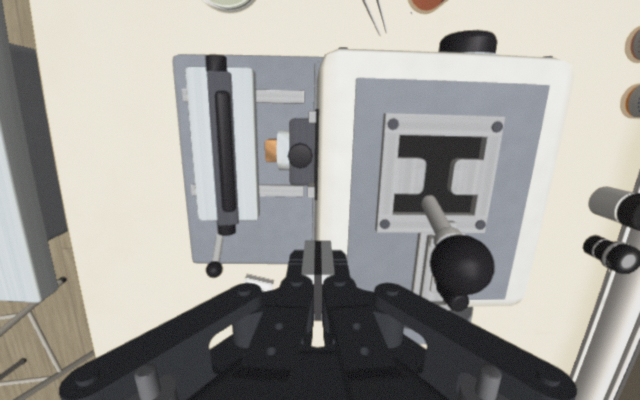

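Wrist view: lever in the right lane at the cross lane (knob at 462,265, shank foot at 432,205), bolt still open. I push it along +x.

>>> play_rows(deltas=[0,0.25,-0.04,0,0,0,0.25,-0.04,0,0,0,0.1,0,0,0,0,0.1,0,0,0])

```text
clock: 9.32
eef_pos: [0.4941, -0.0128, 0.1412]
tool_rot: [1.0, 0.022, 0.013, -0.009]
ft_force: [-1.4, -0.9, 1.5]
grip_width: -0.0004
```

>>> play_rows(deltas=[0,0.08,0,0.01,0,0,0.08,0,0.01,0])

```text
clock: 9.57
eef_pos: [0.5033, -0.0121, 0.1399]
tool_rot: [1.0, 0.022, 0.011, -0.009]
ft_force: [-1.9, -0.3, 1.0]
grip_width: 0.0001
```

>>> play_rows(deltas=[0,0.08,0,0.01,0,0,0.08,0,0.01,0])

```text
clock: 9.82
eef_pos: [0.513, -0.0117, 0.1388]
tool_rot: [1.0, 0.022, 0.011, -0.009]
ft_force: [-0.9, 0.9, 1.0]
grip_width: -0.0001
```

>>> play_rows(deltas=[0,0.08,0.03,0.01,0,0,0.08,0.03,0.01,0])

```text
clock: 10.07
eef_pos: [0.5231, -0.0145, 0.1375]
tool_rot: [1.0, 0.022, 0.011, -0.01]
ft_force: [-2.6, 0.8, -0.3]
grip_width: -0.0001
```

>>> play_rows(deltas=[0,0.06,0,0,0,0,0.05,0,0,0])

```text
clock: 10.32
eef_pos: [0.5297, -0.0143, 0.1369]
tool_rot: [1.0, 0.022, 0.01, -0.01]
ft_force: [-1.0, -0.1, 0.3]
grip_width: -0.0001
```

>>> play_rows(deltas=[0,0.05,0,0,0])

```text
clock: 10.45
eef_pos: [0.5327, -0.0142, 0.1368]
tool_rot: [1.0, 0.022, 0.01, -0.01]
ft_force: [-1.6, 0.6, -0.5]
grip_width: 0.0003
```

>>> play_rows(deltas=[0,0.05,0,0,0])

```text
clock: 10.58
eef_pos: [0.5355, -0.0142, 0.1366]
tool_rot: [1.0, 0.022, 0.009, -0.009]
ft_force: [-3.0, 2.0, -0.5]
grip_width: -0.0
```

>>> play_rows(deltas=[0,0.05,0,0,0])

```text
clock: 10.7
eef_pos: [0.5372, -0.0141, 0.1361]
tool_rot: [1.0, 0.022, 0.008, -0.009]
ft_force: [-7.6, 0.4, 0.5]
grip_width: 0.0
```

>>> play_rows(deltas=[0,0.04,0,0,0])

```text
clock: 10.82
eef_pos: [0.5378, -0.0142, 0.1358]
tool_rot: [1.0, 0.022, 0.006, -0.009]
ft_force: [-7.9, -0.4, 3.4]
grip_width: -0.0001
```

Lever home against the end stop (about 8 N). I retreat, look, and go round to the right of the bolt.

>>> play_rows(deltas=[0,0,0,0,0,0,-0.25,0,0,0,0,-0.4,0,0,0,0,-0.4,0,-0.3,0,0,0,0,-0.5,0,0,0,0,-0.5,0,0,0,0,0,0])

```text
clock: 11.7
eef_pos: [0.4786, -0.0196, 0.2187]
tool_rot: [1.0, 0.022, 0.013, -0.008]
ft_force: [0.9, 0.2, -0.5]
grip_width: 0.0001
```

```bash
python3 - <<'E'
from h import *
go(W(0,-.104,.215))
c=snap('wrist','w4.png')
for P in((.038,-.032,.146),(0,0,.105),(.008,-.072,.138)): print(P,proj(c,W(*P)))
E
```

```text
clk 11.7 tcp [ 0.4786 -0.0196  0.2187] xang 2.49 F [ 0.9  0.2 -0.5] units [0.696 1.171 0.063]
(0.038, -0.032, 0.146) [421.79871254 210.2973755 ]
(0, 0, 0.105) [365.99491178 160.42345757]
(0.008, -0.072, 0.138) [377.14939993 252.92430504]
```

View pics/w4.png

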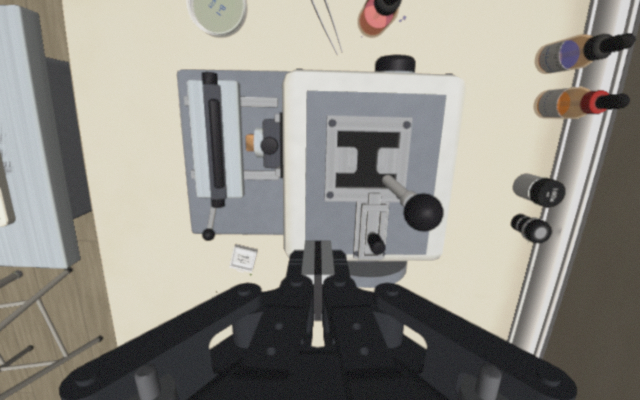

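Knob at (423,211), as predicted for "home" (422,210); bolt open at (377,245). Next I go above the spot right of the bolt.

>>> play_rows(deltas=[0,0,0.35,0,0,0,0,0.35,0,0,0,0.2,0.35,0,0,0,0.25,0.1,0,0,0,0.2,0,0,0,0,0,0,0,0])

```text
clock: 12.5
eef_pos: [0.5205, -0.0884, 0.2105]
tool_rot: [1.0, 0.022, 0.009, -0.008]
ft_force: [0.6, 0.3, 0.3]
grip_width: 0.0
```

```bash
python3 - <<'E'
from h import *
go(W(0,-.104,.122))
E
```

```text
clk 12.5 tcp [ 0.5205 -0.0884  0.2105] xang 2.54 F [0.6 0.3 0.3] units [0.022 0.018 1.475]
```

>>> play_rows(deltas=[0,0,0,0.33,0,0,0,0,0.33,0,0,0,0,0.33,0,0,0,0,0.25,0,0,0,0,0,0])

```text
clock: 13.12
eef_pos: [0.5196, -0.0845, 0.1326]
tool_rot: [1.0, 0.024, 0.008, -0.008]
ft_force: [0.3, -0.6, -0.4]
grip_width: 0.0002
```

```bash
python3 - <<'E'
from h import *
go(W(0,-.104,.122))
E
```

```text
clk 13.12 tcp [ 0.5196 -0.0845  0.1326] xang 2.75 F [ 0.3 -0.6 -0.4] units [0.059 0.064 0.177]
```

>>> play_rows(deltas=[0,0.03,0.02,0.13,0,0,0,0,0.04,0,0,0,-0.08,0,0,0,0,-0.08,0,0])

```text
clock: 13.62
eef_pos: [0.5222, -0.0754, 0.1237]
tool_rot: [1.0, 0.024, 0.009, -0.008]
ft_force: [-0.3, 0.2, -0.1]
grip_width: -0.0001
```

>>> play_rows(deltas=[0,0,-0.06,0,0,0,0,-0.06,0,0])

```text
clock: 13.88
eef_pos: [0.5222, -0.0674, 0.1244]
tool_rot: [1.0, 0.024, 0.01, -0.008]
ft_force: [-0.3, 0.1, -0.5]
grip_width: 0.0001
```

>>> play_rows(deltas=[0,0,-0.06,0,0,0,0,-0.06,0,0])

```text
clock: 14.12
eef_pos: [0.5215, -0.0604, 0.1246]
tool_rot: [1.0, 0.024, 0.009, -0.007]
ft_force: [-0.9, -0.3, -0.5]
grip_width: 0.0001
```

>>> play_rows(deltas=[0,0,-0.05,0,0,0,0,-0.05,0,0])

```text
clock: 14.38
eef_pos: [0.521, -0.0543, 0.1246]
tool_rot: [1.0, 0.024, 0.009, -0.007]
ft_force: [0.1, -0.6, 0.1]
grip_width: 0.0001
```

>>> play_rows(deltas=[0,0,-0.05,0,0])

```text
clock: 14.5
eef_pos: [0.5208, -0.0512, 0.1246]
tool_rot: [1.0, 0.024, 0.009, -0.007]
ft_force: [-0.0, -1.3, 1.0]
grip_width: -0.0002
```

>>> play_rows(deltas=[0,0,-0.04,0,0])

```text
clock: 14.62
eef_pos: [0.5207, -0.0489, 0.1246]
tool_rot: [1.0, 0.024, 0.009, -0.006]
ft_force: [-0.9, -5.5, -0.1]
grip_width: -0.0
```

>>> play_rows(deltas=[0,0,-0.05,0,0,0,0,-0.03,0,0])

```text
clock: 14.88
eef_pos: [0.5204, -0.0484, 0.1248]
tool_rot: [1.0, 0.022, 0.009, -0.001]
ft_force: [-0.1, -7.3, -0.6]
grip_width: 0.0002
```

>>> play_rows(deltas=[0,0,0.2,0,0,0,0,0.3,0,0,0,0,0.05,-0.4,0,0,0,0,-0.5,0,0,0,0,-0.7,0,0,-0.5,0,-0.3,0,0,-0.7,-0.3,0,0,0,-0.4,-0.3,0,0,0,0,0,0,0])

```text
clock: 16.0
eef_pos: [0.422, -0.0551, 0.2411]
tool_rot: [1.0, 0.02, 0.011, -0.005]
ft_force: [1.3, -0.2, 1.6]
grip_width: 0.0
```

```bash
python3 - <<'E'
from h import *
go(W(0,-.104,.122))
c=snap('wrist','w5.png')
for P in((.038,-.032,.146),(.008,-.072,.138),(.008,-.052,.138),(.008,-.052,.115)): print(P,proj(c,W(*P)))
E
```

```text
clk 16.0 tcp [ 0.422  -0.0551  0.2411] xang 2.33 F [ 1.3 -0.2  1.6] units [1.622 0.634 2.016]
(0.038, -0.032, 0.146) [485.84405015 162.39155332]
(0.008, -0.072, 0.138) [439.95657481 205.69900792]
(0.008, -0.052, 0.138) [442.99067133 183.44198417]
(0.008, -0.052, 0.115) [432.55469507 177.9833358 ]
```

View pics/w5.png

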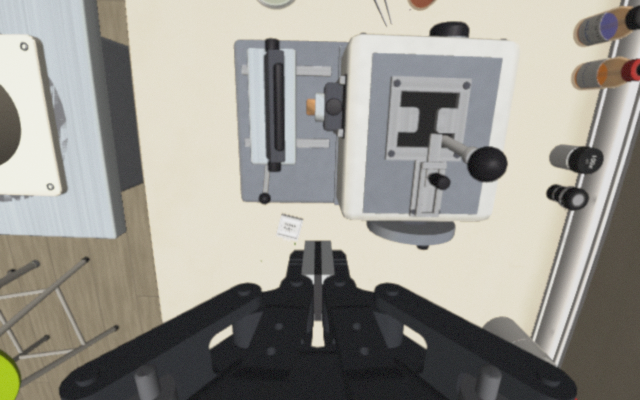

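Bolt knob at (441,183), as predicted for shut (443,183). The lever knob at (487,163) is still home and the bar lies across the lane. The arm is clear.

```bash
python3 -c "
from h import *
print(ticket.job_done())"
```

```text
the job is handed in; nothing more can be done
None
```

The lever is locked in the sectioning position: it stands home at the far end of the right lane with the slide bolt shut behind it. I handed the job in at about 16 s; no verdict was reported.

- **Lever:** With the fingers shut, I pushed the knob across the cross lane, then along the right lane until it met the end stop. Wrist forces stayed at about 8 N or less in the readings taken after each move. My first push rode up on the ball, so I backed off, lowered the tip and repeated it.
- **Bolt:** I pushed it left to its stop, at about 7 N.
- **Last picture:** The lever knob was within about 1 px of the predicted home position. The bolt knob was within about 2 px of the predicted shut position, and its bar lay across the lane. The arm was clear of everything.
- **Not measured:** I did not measure the handwheel angle or the bystanders' positions at the end. I felt no unexpected contact, and what was in view looked unmoved. Not all the bystanders were in the last picture.
- **Disagreement:** My rough yaw reading from the top view (0.055 rad) differed from the wrist camera's (0.022 rad). I used the wrist value, and the later views agreed with it.

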